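# Clear the muddler out of the bean jar and shut it

### The arm

A 6-joint arm with a two-finger parallel gripper is mounted at the origin on a cart in front of the work surface, level with it; the furniture and walls round the work are solid. World frame = base frame: x ahead of the robot, y to its left, z up, the work surface at z = 0. Lengths are in mm, angles in rad, forces in N, time in s.
With the tool pointing down it reaches from about 350 to 975 mm from the base axis. Payload 7.1 kg.
Tool frame: the origin (TCP) lies on the front face of the gripper's body, between the roots of the fingers; the fingertips stand 80 mm ahead of it and the grasp point (between the pads) lies 61 mm ahead of it (env.tips_ahead is the distance from the TCP to the fingertips, in mm); z points along the fingers, y is the line along which they close (so a half turn about z gives the same grasp; the last joint's range is limited). The gripper opens to 88 mm and grips with 3 to 60 N. Pads are 20 mm wide; open, the fingers measure 115 mm over their backs; the gripper's body (75 mm by 178 mm) begins 61 mm behind the grasp point.
Start: joints at [-1.259, 0.423, 1.63, -0, 1.089, -0.019], TCP at [203.017, -591.092, 302.675] pointing down, gripper open.
Joint ranges: [-3, 3], [-0.9, 2.11], [0.09, 2.58], [-1.31, 4.45], [0.11, 2.69], [-2.54, 2.54]. Speed limits (rad/s): [2.39, 2.39, 3.01, 3.14, 3.14, 3.14].

### API

Orientations are given as a unit quaternion [x, y, z, w].
In Python, from station import env, set_gripper, viewer, workorder gives the robot as it stands. Calls block until the motion is done:
- env.reach(position, orientation): joint-space move of the TCP to a pose.
- env.move_l(position, rot=None, rate=150, f_stop=None): straight line of the TCP; rot=None keeps the orientation; rate is the mean speed in mm/s. With f_stop (N) it stops when the force on the tool has changed by that much, and returns True; else False.
- env.move_joints(angles): joint-space move.
- set_gripper(opening): finger opening in mm; the grip force is fixed at half the most; returns when the fingers have stopped.
- env.hold(seconds).
- env.ik(position, orientation): joint angles nearest the present ones, or None.
- env.read_state(): the state.
- viewer.camera(name): name is "scene" or "top"; returns the picture (400x640x3 uint8, blue, green, red); there is no depth.
- viewer.camera_params(name): a dict with "fx", "fy", "cx", "cy" (pixels), "pose" (4x4, takes a point from camera to world coordinates). Camera axes: x right, y up, looking along -z (the intrinsics and any distortion apply to the point x, -y, -z); pixel columns grow to the right and rows downward; lengths in mm; the calibration is good to about 2 mm. A picture is of the moment at which its call begins. camera_params takes no time and is no camera call.
A pose or a line that the arm cannot do raises env.IKError and nothing moves.
- workorder.sign_off(): hands the job in; it is judged then, once.
The state is a dict: "time_s": time; "qpos": joint angles; "dq": joint speeds; "tau": joint torques, N m; "tool_pos": TCP position; "orientation": TCP orientation; "force": force on the tool from outside, world axes, zero at the start; "wrist_torque": the same for the moment, N m; "width": finger opening in mm; "grip_force": force on a finger pad.
Only numpy, scipy, OpenCV 4.12 (cv2) and the standard library are available. Lean on these libraries where they do the work, as an engineer would, in place of code of your own. Each camera call takes 0.05 s, during which the arm holds its last target. There are 200 camera calls.

### The job

Somebody left the bar muddler standing in the open clip-top bean jar, so its lid cannot shut. Take the muddler out and stand it, thick end down, right down in the bore of the wooden tool block that fits it; let go of it, then swing the jar's lid shut and press on it from above with about 10 N (never over 40 N) for half a second to seat its rubber seal. Leave the jar standing upright where it is, and the spice jar, pepper mill and copper mug beside the work where they stand.

Things in the scene. Friction and masses are not known exactly. Their poses are not given: they have to be found in the camera images.
- clip_jar: Loose clear glass clip-top jar of coffee beans, 0.45 kg, 88 mm outside diameter, rim 104 mm up, open inside (mouth about 66 mm, floor 6 mm up; the beans shown offer no resistance). Origin: centre of its underside, z up; +x points from its axis to the lid hinge, which runs along the jar's y at x = 39, z = 104 mm. Its yaw varies (hinge to the robot's left).
- clip_jar_lid (a joint): Lid angle, rad: 0 shut, 1.57 upright, 1.75 fully open (leaning back); starts at 1.45 to 1.74. Damped hinge, 0.02 N m + 0.05 N m per rad/s: stays where left from about 0.9 up; lower, it sinks shut by itself. Push near the free edge and slowly (30 mm/s): a push over about 1 N up there tips the light jar.
- lid_top (a point): Centre of the outer face of the lid (disc 74 mm across, 16 mm thick, flat for 28 mm in the middle, sloping 5 mm down to its edge), moving with it. Shut, the lid spans 107 to 123 mm above the jar's underside and this point lies on the jar's axis at 123 mm. Upright, its free edge is 75 mm above the hinge and its outer (back) face 19 mm behind the hinge line. Press here, within 15 mm.
- muddler: Loose gold bar muddler, 0.13 to 0.27 kg, 204 mm long: round head 36 mm thick over its first 40 mm, then a round 24 mm grip to the end. Origin: centre of the head's flat end; z runs along it to the grip's end; centre of mass 88 mm up. It starts head down in the jar, leaning about 0.33 rad on the rim away from the lid, some 100 mm of it standing out.
- tool_block: Fixed wooden tool block, 74 x 176 x 55 mm, standing on the worktop with three round blind bores in a graded row along its y axis, all 42 mm deep (bore floor 13 mm above the worktop), mouths chamfered 3 mm. Origin: centre of its underside, z up. Its yaw varies. (Behind the work stands a fixed coffee maker 340 mm high, front at x = 0.59, y -0.17 to 0.17, under a wall cabinet.)
- bore_narrow (a point): Centre of the mouth of the 28 mm bore, 55 mm above the worktop (too narrow for the muddler's head).
- bore_middle (a point): Centre of the mouth of the 39 mm bore, 55 mm above the worktop: the one that fits the muddler's 36 mm head.
- bore_wide (a point): Centre of the mouth of the 54 mm bore, 55 mm above the worktop (too loose for the muddler).
- jar_1: Bystander: loose spice jar with a dark cap, 44 mm diameter, 105 mm high. Origin: centre of its underside.
- pepper_mill: Bystander: loose copper and black pepper mill, 53 mm diameter, 125 mm high. Origin: centre of its underside.
- copper_mug_1: Bystander: the loose copper mug nearest the robot, 86 mm wide, 119 mm over its handle, 83 mm high (two more stand behind it, fixed). Origin: centre of its extents at its underside.

How it is judged (in metres and radians):
On the way, in this order (a step that is already met when the one before it is completed fails the run):
1. the muddler is lifted clear out of the jar (height (world z) of muddler above 0.11 m), for 0.1 s.
2. the muddler stands fully down in the fitting (middle) bore, let go (horizontal distance between muddler and bore_middle below 0.006 m and height (world z) of muddler below 0.025 m and angle between muddler's own z axis and vertical below 0.15 rad and contact force between the fingers and muddler below 0.1 N), for 0.2 s.
3. the lid is shut and pressed from above with more than 5 N (value of joint clip_jar_lid below 0.04 rad and contact force between the fingers and clip_jar above 5 N and z of the grasp point in the frame of clip_jar above 0.125 m and horizontal distance between the grasp point and clip_jar below 0.06 m), for 0.3 s.
At the end, for the whole second after the job is handed in: The muddler stands thick end down in the middle bore, its axis at the foot within 6 mm of the bore's, down to its floor (foot below 25 mm) and upright within 0.15 rad; the lid is shut within 0.04 rad; the jar stands upright (0.05 rad) on the worktop within 50 mm of its start; all at rest (horizontal distance between muddler and bore_middle below 0.006 m and height (world z) of muddler below 0.025 m and angle between muddler's own z axis and vertical below 0.15 rad and value of joint clip_jar_lid below 0.04 rad and angle between clip_jar's own z axis and vertical below 0.05 rad and distance of clip_jar from where it was at the start of the episode below 0.05 m and linear speed of each of clip_jar, muddler below 0.02 m/s and height (world z) of clip_jar below 0.005 m); the robot touches nothing.
It fails at once if a bystander (spice jar, pepper mill, copper mug) shifted more than 30 mm (distance of any of jar_1, pepper_mill, copper_mug_1 from where it was at the start of the episode above 0.03 m).
It fails at once if the jar pressed or struck with more than 40 N (contact force between any of the fingers, the arm and clip_jar above 40 N).
It fails at once if the jar tipped over (angle between clip_jar's own z axis and vertical above 0.6 rad).
It also fails if it takes over 64 s, if anything falls off the work surface, if the arm or the gripper's body presses on something with over 40 N, if the wrist force passes 120 N, or if a joint passes its speed limit or range.

## Working session

There is one attempt and no reset: what is moved stays moved. The work goes in short steps, each a Python script; the robot and the scene stay as the last script left them, time stands still between calls to the robot, and variables do not carry over. Pictures are saved under pics/ and viewed, at most 10 in all, crops included, and the job is handed in when it is done.

```bash
ls; mkdir -p pics
python3 - <<'E'
from station import env, set_gripper, viewer, workorder
import cv2
for n in ("scene","top"):
    im=viewer.camera(n); cv2.imwrite(f"pics/{n}0.png",im)
    p=viewer.camera_params(n); print(n,p)
s=env.read_state(); print(s["time_s"],s["tool_pos"],s["orientation"],s["width"])
E
```

```text
pics
scene {'fx': 363.69141110616863, 'fy': 363.69141110616863, 'cx': 321.03309758090205, 'cy': 198.7957367193005, 'pose': array([[-8.21953673e-01,  3.87974459e-01, -4.16974793e-01,
        -1.88769215e+01],
       [-5.69487684e-01, -5.48639434e-01,  6.12109917e-01,
         6.44357141e+02],
       [ 8.71419905e-03,  7.40588004e-01,  6.71902874e-01,
         8.55087461e+02],
       [ 0.00000000e+00,  0.00000000e+00,  0.00000000e+00,
         1.00000000e+00]])}
top {'fx': 383.51310778970907, 'fy': 383.51310778970907, 'cx': 325.91889718007707, 'cy': 201.59538508384082, 'pose': array([[ 6.93797317e-03,  9.92112245e-01, -1.25160530e-01,
         3.24819739e+02],
       [-9.99948259e-01,  5.95207118e-03, -8.24933784e-03,
        -2.54343493e+01],
       [-7.43930470e-03,  1.25211288e-01,  9.92102208e-01,
         1.15091328e+03],
       [ 0.00000000e+00,  0.00000000e+00,  0.00000000e+00,
         1.00000000e+00]])}
0.1 [ 202.92120393 -590.71286078  301.99485368] [ 9.86348790e-01  1.64668134e-01 -9.25564589e-05 -6.79245123e-04] 87.70339424570231
```

View pics/scene0.png

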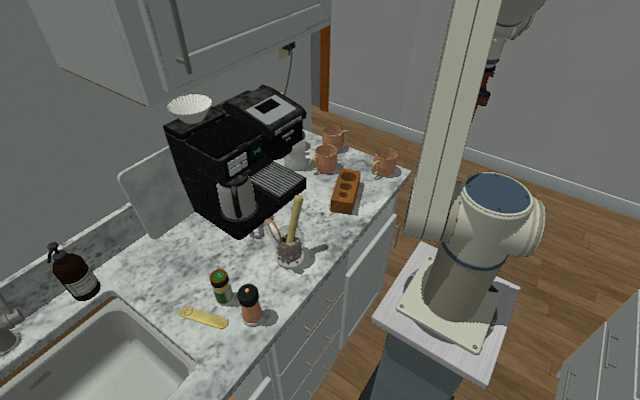

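View pics/top0.png

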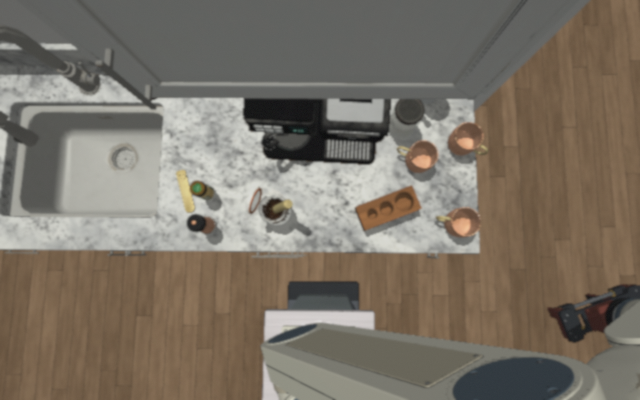

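```bash
cat > crop.py <<'E'
import cv2,numpy as np
def crop(im,x0,y0,w,h,k):
    c=cv2.resize(im[y0:y0+h,x0:x0+w],None,fx=k,fy=k,interpolation=cv2.INTER_CUBIC)
    for x in range(-(-x0//10)*10,x0+w,10):
        X=int((x-x0+.5)*k); cv2.line(c,(X,0),(X,8 ),(0,255,0),1)
        if x%20==0: cv2.putText(c,str(x),(X-10,20),0,.4,(0,0,255),1)
        cv2.line(c,(X,0),(X,h*k),(0,255,0),1) if 0 else None
    for y in range(-(-y0//10)*10,y0+h,10):
        Y=int((y-y0+.5)*k); cv2.line(c,(0,Y),(8,Y),(0,255,0),1); cv2.putText(c,str(y),(10,Y+4),0,.4,(0,0,255),1)
    return c
E
python3 - <<'E'
from crop import *
t=cv2.imread("pics/top0.png");s=cv2.imread("pics/scene0.png")
cv2.imwrite("pics/jar.png",np.hstack([crop(t,240,178,66,62,6),crop(s,254,190,66,62,6)]) if 0 else np.hstack([crop(t,240,175,56,84,7),crop(s,256,190,56,84,7)]))
cv2.imwrite("pics/block.png",np.hstack([crop(t,350,178,78,64,6),crop(s,325,160,48,64,6)]))
E
```

```text
(no output)
```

View pics/jar.png

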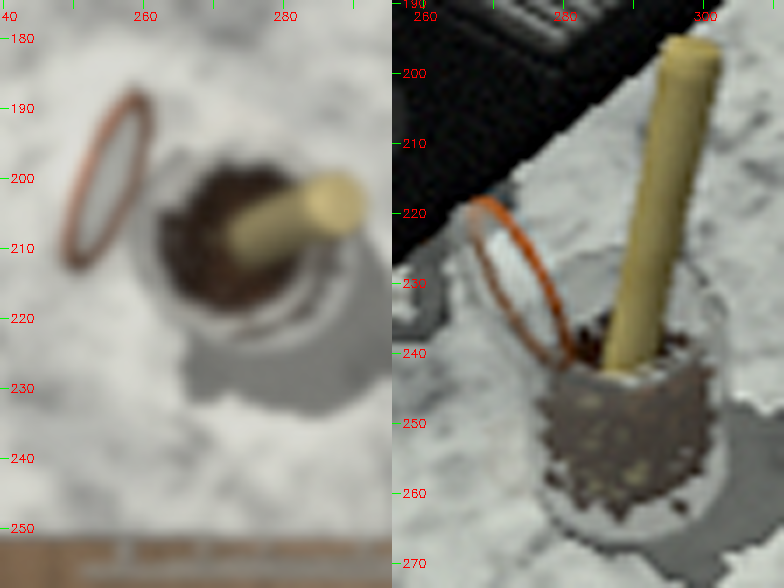

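View pics/block.png

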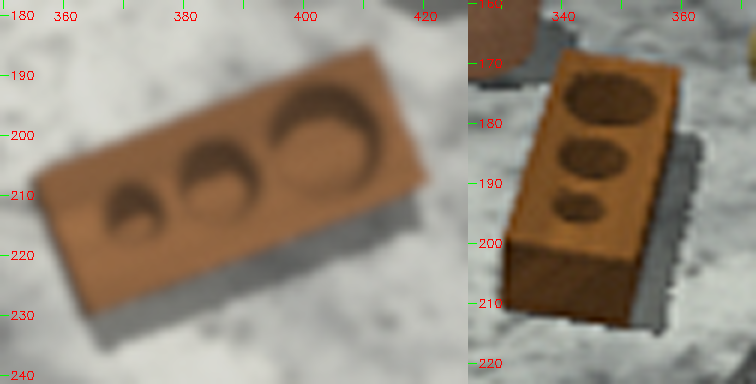

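```bash
cat > geo.py <<'E'
import numpy as np
from scipy.optimize import least_squares
from station import viewer
P={n:viewer.camera_params(n) for n in("scene","top")}
def proj(n,p):
    p=np.atleast_2d(p);c=P[n];R=c["pose"][:3,:3];q=(p-c["pose"][:3,3])@R
    return np.c_[c["cx"]-c["fx"]*q[:,0]/q[:,2], c["cy"]+c["fy"]*q[:,1]/q[:,2]]
def tri(obs):  # {cam:(u,v)}
    f=lambda p:np.concatenate([(proj(n,p)-o).ravel() for n,o in obs.items()])
    r=least_squares(f,[500,0,50.]);return r.x,np.abs(r.fun).max()
E
python3 - <<'E'
from geo import *
T=lambda x,y:(350+x/6-.5,178+y/6-.5); S=lambda x,y:(325+(x-468)/6-.5,160+y/6-.5)
names=["c1","c2","c3","c4","narrow","mid","wide"]
t=[T(35,178),T(370,45),T(428,178),T(92,315),T(135,210),T(219,180),T(325,140)]
s=[S(505,240),S(562,50),S(680,68),S(636,262),S(579,207),S(592,158),S(611,99)]
for n,a,b in zip(names,t,s):
    print(n,*[np.round(v,1) for v in tri({"top":a,"scene":b})])
# block fit with fixed height 55
X=np.array([[37,88],[37,-88],[-37,-88],[-37,88]],float)
def f(p,cams=("top","scene")):
    R=np.array([[np.cos(p[2]),-np.sin(p[2])],[np.sin(p[2]),np.cos(p[2])]])
    B=np.vstack([X,[[0,p[3]],[0,p[4]],[0,p[5]]]])
    W=np.c_[B@R.T+p[:2],np.full(7,55.)]
    return np.concatenate([(proj(n,W)-o).ravel() for n,o in(("top",t),("scene",s)) if n in cams])
for cams in(("top","scene"),("top",),("scene",)):
    r=least_squares(f,[500,-150,.3,50,0,-50],args=(cams,))
    p=r.x;print(cams,np.round(p,3),"max",abs(r.fun).max(),"mid",p[0]-np.sin(p[2])*p[4],p[1]+np.cos(p[2])*p[4])
T=lambda x,y:(240+x/7-.5,175+y/7-.5); S=lambda x,y:(256+(x-392)/7-.5,190+y/7-.5)
for n,a,b in [("grip end",T(335,202),S(692,45)),("ring c",T(106,180),S(522,282)),("ringends far",T(137,92),S(570,355)),("ring near",T(75,268),S(480,205))]:
    print(n,*[np.round(v,1) for v in tri({"top":a,"scene":b})])
E
```

```text
c1 [ 448.5 -100.4   55.2] 0.5
c2 [ 514.  -261.8   55.4] 0.5
c3 [ 449.1 -288.9   53.9] 0.2
c4 [ 382.7 -127.7   53.5] 0.2
narrow [ 432.8 -148.9   52.4] 0.1
mid [ 448.  -188.9   52.9] 0.4
wide [ 467.3 -240.    53.7] 0.2
('top', 'scene') [ 4.49085e+02 -1.94386e+02  3.85000e-01  4.93890e+01  6.41700e+00
 -4.85340e+01] max 1.200265594312782 mid 446.6746352017654 -188.43862940449588
('top',) [ 4.48501e+02 -1.94753e+02  3.85000e-01  4.88000e+01  5.94200e+00
 -4.87120e+01] max 1.0003381344557738 mid 446.26929418598957 -189.2460400427327
('scene',) [ 4.49832e+02 -1.93781e+02  3.86000e-01  5.11190e+01  7.98100e+00
 -4.78220e+01] max 0.5159186211739097 mid 446.82622222018705 -186.38741087337746
grip end [439.5  78.4 206. ] 0.2
ring c [453.5 171.1 146.4] 0.2
ringends far [476.2 158.5  85.3] 8.7
ring near [432.3 181.3 202.9] 7.9
```

```bash
cat > fit.py <<'E'
from geo import *
from crop import *
T=lambda x,y:(240+x/7-.5,175+y/7-.5); S=lambda x,y:(256+(x-392)/7-.5,190+y/7-.5)
def lineplane(n,a,b):
    c=P[n];R=c["pose"][:3,:3]
    d=[R@np.array([(u-c["cx"])/c["fx"],-(v-c["cy"])/c["fy"],-1]) for u,v in(a,b)]
    return np.cross(*d)
ax=np.cross(lineplane("top",T(335,202),T(240,245)),lineplane("scene",S(692,45),S(630,365)));ax/=np.linalg.norm(ax)
ax*=np.sign(ax[2])
E0=np.array([439.5,78.4,206.])
print("axis",ax.round(3),"lean",np.arccos(ax[2]),"foot",(E0-204*ax).round(1))
th=np.linspace(0,2*np.pi,60)
def circ(r,z,c=(0,0)): return np.c_[c[0]+r*np.cos(th),c[1]+r*np.sin(th),0*th+z]
def world(L,j): 
    c,s=np.cos(j[2]),np.sin(j[2]); return np.c_[L[:,0]*c-L[:,1]*s+j[0],L[:,0]*s+L[:,1]*c+j[1],L[:,2]]
def lid(L,a):  # shut lid-frame pts -> rotated about hinge
    dx,dz=L[:,0]-39,L[:,2]-104
    return np.c_[39+dx*np.cos(a)+dz*np.sin(a),L[:,1],104-dx*np.sin(a)+dz*np.cos(a)]
# ring ellipse extremes (px) both views
tx=lambda q:[q[:,0].min(),q[:,0].max(),q[:,1].min(),q[:,1].max()]
ot=np.r_[T(64,86)[0],T(155,0)[0],T(0,87)[1],T(0,273)[1]]
os_=np.r_[S(468,0)[0],S(578,0)[0],S(0,196)[1],S(0,368)[1]]
oj=np.r_[S(537,0)[0],S(728,0)[0],S(0,546)[1]]
def f(p):
    ring=world(lid(circ(p[4],106),p[3]),p)
    base=world(circ(44,0),p);rim=world(circ(44,60),p)
    m=tx(proj("scene",base));m2=tx(proj("scene",rim))
    return np.r_[tx(proj("top",ring))-ot,tx(proj("scene",ring))-os_,m[3]-oj[2],(m2[0]-oj[0]),m2[1]-oj[1]]
r=least_squares(f,[438,128,1.23,1.6,35]);p=r.x
print("jar x,y,yaw,lid,ringr",p.round(3),"res",r.fun.round(2))
if __name__=="__main__":
    out=[]
    for n,(x0,y0) in(("top",(240,175)),("scene",(256,190))):
        im=crop(cv2.imread(f"pics/{n}0.png"),x0,y0,56,84,7)
        def dr(W,col): 
            q=((proj(n,W)-[x0,y0]+.5)*7).astype(int);cv2.polylines(im,[q],False,col,1)
        dr(world(lid(circ(p[4],106),p[3]),p),(255,0,255))
        for z,r_,c in((0,44,(255,0,0)),(104,44,(255,0,0)),(104,33,(0,255,0))): dr(world(circ(r_,z),p),c)
        dr(np.array([E0,E0-204*ax]),(0,0,255))
        out.append(im)
    cv2.imwrite("pics/fit1.png",np.hstack(out))
E
python3 fit.py
```

```text
axis [-0.036 -0.278  0.96 ] lean 0.2837259214357318 foot [446.8 135.   10.2]
jar x,y,yaw,lid,ringr [440.822 125.538   1.26    1.7    37.468] res [ 0.5   0.35 -0.35  0.08 -0.23 -0.03  0.54  0.04  0.43 -1.72  1.74]
```

View pics/fit1.png

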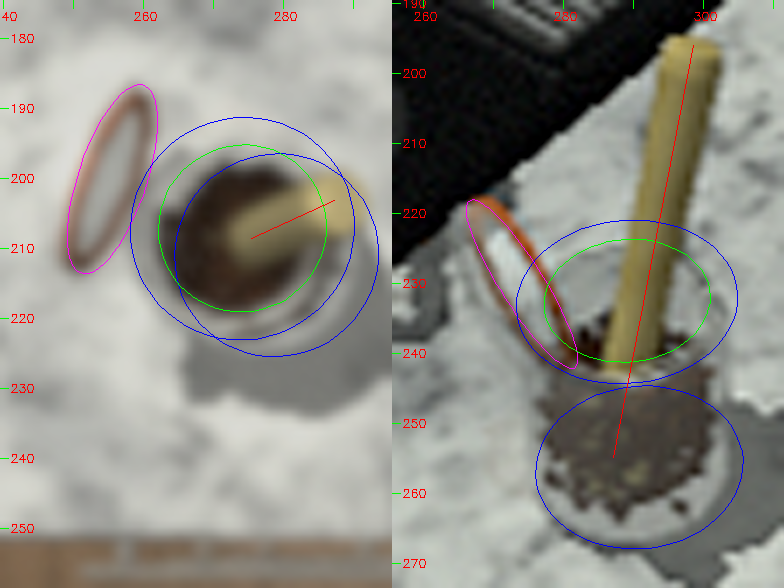

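```bash
cat > rob.py <<'E'
import numpy as np,cv2
from scipy.spatial.transform import Rotation as R
from station import env,set_gripper,viewer,workorder
def quat(z,y):  # tool z and approximate closing axis
    z=np.array(z,float);z/=np.linalg.norm(z);y=np.array(y,float);y-=z*(y@z);y/=np.linalg.norm(y)
    return R.from_matrix(np.c_[np.cross(y,z),y,z]).as_quat()
DOWN=[0,0,-1.]
def snap(k):
    for n in("scene","top"): cv2.imwrite(f"pics/{n}{k}.png",viewer.camera(n))
def st():
    s=env.read_state();print("t %.1f"%s["time_s"],"tcp",np.round(s["tool_pos"],1),"F",np.round(s["force"],1),"w %.1f g %.1f"%(s["width"],s["grip_force"]));return s
E
python3 - <<'E'
from rob import *
ax=np.array([-.036,-.278,.96]);ax/=np.linalg.norm(ax);E0=np.array([439.5,78.4,206.])
for sg in(1,-1):
    for p,z in(((446.6,-188.5,380),DOWN),(E0+15*ax,-ax),((440.8,125.5,250),DOWN)):
        q=env.ik(p,quat(z,[sg,0,0])); print(sg,None if q is None else np.round(q,2))
E
```

```text
1 [-0.42  0.12  1.85 -0.    1.17 -0.42]
1 [-0.    0.29  2.11  0.42  0.75 -0.31]
1 [ 0.25  0.26  2.03 -0.    0.85  0.25]
-1 None
-1 None
-1 None
```

Run:
```python
from rob import *
ax=np.array([-.036,-.278,.96]);ax/=np.linalg.norm(ax);E0=np.array([439.5,78.4,206.])
env.reach([446.6,-188.5,380],quat(DOWN,[1,0,0]))
q=quat(-ax,[1,0,0])
env.reach(E0+115*ax,q); st()
set_gripper(60)
print(env.move_l(E0+15*ax,q,rate=80,f_stop=6)); st()
set_gripper(10); st(); snap(1)
from crop import *
cv2.imwrite("pics/g1.png",np.hstack([crop(cv2.imread("pics/top1.png"),235,165,66,84,6),crop(cv2.imread("pics/scene1.png"),256,170,66,84,6)]))
```

```text
t 2.9 tcp [436.   45.8 316.8] F [ 0.8 -0.3 -0. ] w 88.0 g 0.0
False
t 4.9 tcp [439.2  74.2 220.8] F [-0.3  0.9  0.8] w 59.8 g 0.0
t 5.5 tcp [438.9  74.2 220.3] F [ 0.2  0.4 -1.1] w 23.5 g 30.0
```

View pics/g1.png

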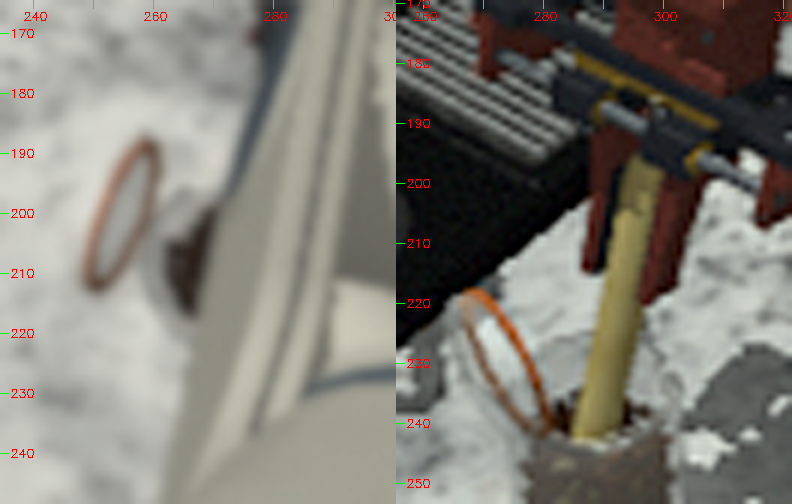

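Run:
```python
from rob import *
q=quat(DOWN,[1,0,0])
print(env.move_l([440.5,120,240],q,rate=60,f_stop=12)); st()
print(env.move_l([440.5,122,370],q,rate=120,f_stop=12)); st()
env.move_l([446.6,-188.5,370],q,rate=200); env.hold(.3); s=st(); print(R.from_quat(s["orientation"]).as_matrix().round(3)); snap(2)
from geo import *; from crop import *
ft=np.array([s["tool_pos"]-[0,0,219],s["tool_pos"]-[0,0,80]]); print(proj("scene",ft),proj("top",ft))
cv2.imwrite("pics/g2.png",np.hstack([crop(cv2.imread("pics/scene2.png"),310,90,66,98,6),crop(cv2.imread("pics/scene2.png"),250,195,66,98,6)]))
```

```text
False
t 6.6 tcp [440.2 119.8 239.8] F [-0.6 -0.1 -2.8] w 23.7 g 30.0
False
t 7.8 tcp [440.1 121.9 369.2] F [ 0.3  0.1 -2.5] w 23.6 g 30.0
t 9.8 tcp [ 446.7 -188.2  370.1] F [ 0.3  0.2 -1.9] w 23.9 g 30.0
[[-0.001  1.     0.   ]
 [ 1.     0.001 -0.   ]
 [-0.     0.    -1.   ]]
[[347.39644514 162.94992495]
 [350.07581483 125.30146803]] [[391.11603135 203.59996138]
 [401.01765816 196.22826052]]
```

View pics/g2.png

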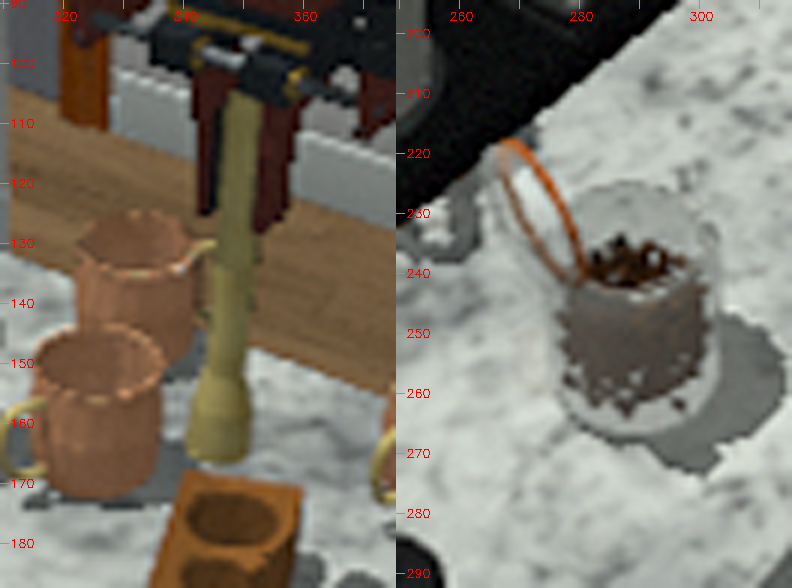

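Run:
```python
from rob import *
print(env.move_l([446.6,-192.5,289],rate=120,f_stop=8)); env.hold(.3); s=st(); snap(3)
from geo import *; from crop import *
print(proj("scene",[[446.6,-188.5,55]]))
def f(v): return (proj("scene",[[446.6,v[0],v[1]]])-[[345.8,164.2]]).ravel()
print("prev foot y,z",least_squares(f,[-188,150]).x)
im=crop(cv2.imread("pics/scene3.png"),322,130,46,72,8)
def dr(W,col):
    q=((proj("scene",W)-[322,130]+.5)*8).astype(int);cv2.polylines(im,[q],False,col,1)
a=np.linspace(0,2*np.pi,50)
for z,r in((0,18),(40,18),(100,12)): dr(s["tool_pos"]+np.c_[r*np.cos(a),r*np.sin(a),0*a-219+z],(255,0,255))
dr(np.c_[446.6+19.5*np.cos(a),-188.5+19.5*np.sin(a),0*a+55],(255,255,0))
im2=crop(cv2.imread("pics/top3.png"),350,170,78,96,6)[:576]
cv2.imwrite("pics/g3.png",np.hstack([im,im2[:,:430]]))
```

```text
False
t 11.1 tcp [ 446.8 -192.5  289.6] F [ 0.8  0.5 -1.7] w 23.5 g 30.0
[[345.8546681  185.61401943]]
prev foot y,z [-178.11629751  152.19031905]
```

View pics/g3.png

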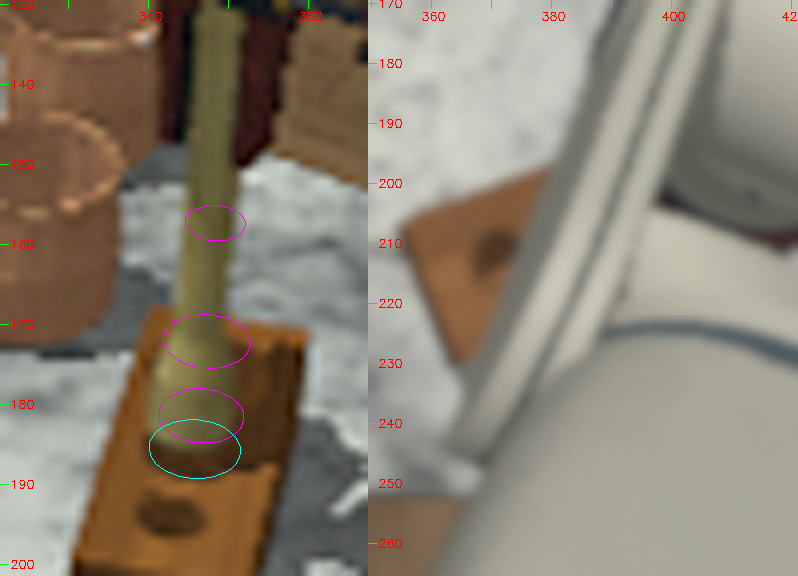

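Run:
```python
from rob import *
print(env.move_l([446.9,-191.8,289],rate=60))
b=st()
print(env.move_l([446.9,-191.8,226],rate=40,f_stop=6)); s=st(); print(np.round(s["wrist_torque"],2),np.round(b["wrist_torque"],2))
```

```text
False
t 11.4 tcp [ 446.9 -191.8  289. ] F [-0.6 -1.  -1.7] w 23.6 g 30.0
True
t 12.1 tcp [ 447.1 -192.   273. ] F [ 0.2 -0.7  4.3] w 23.8 g 30.0
[ 0.05  0.05 -0.  ] [-0.03 -0.12 -0.  ]
```

Run:
```python
from rob import *
def avg(n=10):
    a=[]
    for _ in range(n):
        env.hold(.02); s=env.read_state(); a.append(np.r_[s["force"],s["wrist_torque"],s["tool_pos"]])
    return np.mean(a,0),np.std(a,0)
env.move_l([446.9,-191.8,280],rate=60); b,sb=avg()
print(env.move_l([446.9,-191.8,262],rate=30,f_stop=12)); s,_=avg(); print((s-b).round(3)[:6],s[6:].round(1),sb.round(2)[:6])
```

```text
True
[-5.470e-01 -2.780e-01  6.589e+00  1.300e-02  2.090e-01  5.000e-03] [ 447.2 -192.   272.7] [0.29 0.58 0.47 0.03 0.01 0.03]
```

Run:
```python
from rob import *
from numpy import array
base=array([446.9,-191.8]);d=array([.66,-.75])
for k in(2.5,4.5,6.5):
    p=base+k*d
    env.move_l([*p,278],rate=60)
    b=env.read_state()["wrist_torque"]
    hit=env.move_l([*p,226],rate=40,f_stop=8); print(k,hit); s=st(); print((s["wrist_torque"]-b).round(2))
    if s["tool_pos"][2]<262: break
```

```text
2.5 True
t 13.8 tcp [ 448.7 -193.9  272.5] F [-0.9  0.2  5.2] w 23.5 g 30.0
[ 0.16  0.2  -0.01]
4.5 True
t 14.4 tcp [ 450.  -195.3  272.7] F [-1.4 -0.7  4.7] w 23.2 g 30.0
[0.08 0.11 0.03]
6.5 True
t 15.1 tcp [ 451.3 -196.8  273.1] F [-0.7 -0.   5.6] w 23.7 g 30.0
[0.12 0.23 0.03]
```

Run:
```python
from geo import *
import cv2
def back(n,uv,z):
    return least_squares(lambda v:(proj(n,[[v[0],v[1],z]])-[uv]).ravel(),[447,-188]).x
print("bore by eye",back("scene",(345.2,185.8),55),"top",back("top",(386,207.5),55))
print("foot@(446.8,-192.5)",back("scene",(345.75,181.75),71.8))
print("foot@(446.7,-188.2)",back("scene",(345.8,164.2),152.3))
# bore contours by darkness
for n,(x0,y0,w,h) in(("scene",(332,165,30,37)),("top",(355,185,65,40))):
    im=cv2.imread(f"pics/{n}0.png")[y0:y0+h,x0:x0+w].astype(float)
    k=8;b=cv2.resize(im[:,:,2],None,fx=k,fy=k,interpolation=cv2.INTER_CUBIC)
    for th in(75,90,105,120):
        c,_=cv2.findContours((b<th).astype(np.uint8),cv2.RETR_LIST,cv2.CHAIN_APPROX_NONE)
        out=[]
        for q in c:
            if 800<cv2.contourArea(q)<20000:
                (cx,cy),ax_,an=cv2.fitEllipse(q); uv=((cx+.5)/k-.5+x0,(cy+.5)/k-.5+y0); out.append((np.round(uv,1),np.round(np.array(ax_)/k,1),back(n,uv,55).round(1)))
        print(n,th,*out,sep="\n   ")
```

```text
bore by eye [ 447.90487962 -186.37065474] top [ 447.02338702 -188.95659271]
foot@(446.8,-192.5) [ 447.81959556 -188.057068  ]
foot@(446.7,-188.2) [ 446.5273664  -177.98795772]
scene
   75
   (array([342.5, 194.3]), array([4.1, 6.7]), array([ 432. , -143.9]))
   (array([344.8, 186. ]), array([5.9, 9.9]), array([ 448.6, -184.6]))
   (array([357.9, 192.7]), array([ 6.2, 20. ]), array([ 394.5, -180.5]))
   (array([347.1, 176.2]), array([ 8.1, 13.2]), array([ 470.1, -234.7]))
scene
   90
   (array([342.7, 194.2]), array([4.8, 8.3]), array([ 431.8, -144.8]))
   (array([345.1, 186. ]), array([ 6.6, 11.5]), array([ 447.8, -185.4]))
   (array([358., 192.]), array([ 6.9, 25.6]), array([ 395.7, -183.7]))
   (array([347.8, 176.2]), array([ 8.8, 15.4]), array([ 468.3, -236.3]))
   (array([336.9, 169. ]), array([ 6.1, 13.3]), array([ 521.8, -248.8]))
scene
   105
   (array([342.6, 194.1]), array([5.5, 9.5]), array([ 432.6, -145.1]))
   (array([345. , 185.9]), array([ 7.2, 12.5]), array([ 448.2, -185.6]))
   (array([357.9, 192.5]), array([ 7., 31.]), array([ 395. , -181.5]))
   (array([347.8, 176.1
[... 495 characters left out ...]
rray([ 474.8, -241.5]))
top
   105
   (array([401.9, 219.2]), array([ 4.8, 32.5]), array([ 413.7, -233.8]))
   (array([371.7, 211.6]), array([6.9, 9.3]), array([ 434.9, -147.8]))
   (array([386.1, 205.4]), array([ 9.2, 13.2]), array([ 453.2, -189.5]))
   (array([404.1, 199.8]), array([16.1, 17.6]), array([ 469.6, -241.3]))
top
   120
   (array([402.5, 218.5]), array([ 6.2, 43.5]), array([ 415.6, -235.8]))
   (array([357.9, 215.2]), array([ 2.8, 17.2]), array([ 424.5, -108.3]))
   (array([371.7, 211.8]), array([ 9.1, 10.7]), array([ 434.3, -147.9]))
   (array([386.1, 205.7]), array([11.7, 14.6]), array([ 452.1, -189.4]))
   (array([404.1, 199.7]), array([17.7, 19.5]), array([ 469.9, -241.1]))
```

```bash
cat > att.py <<'E'
from rob import *
def attempt(x,y,f=8):
    env.move_l([x,y,277],rate=80)
    env.move_l([x,y,226],rate=40,f_stop=f); s=env.read_state()
    print((x,y),"z %.2f"%s["tool_pos"][2],"F",np.round(s["force"],1)); return s["tool_pos"][2]<262
E
python3 - <<'E'
from att import *
env.move_l([451,-196,278],rate=60)
ok=attempt(447,-190) or attempt(447,-195)
st()
if not ok:
    env.move_l([447,-190,275],rate=60); env.hold(.3); st(); snap(4)
    from crop import *
    cv2.imwrite("pics/g4.png",np.hstack([crop(cv2.imread("pics/scene4.png"),328,140,40,58,10),crop(cv2.imread("pics/scene0.png"),328,140,40,58,10)]))
E
```

```text
(447, -190) z 272.85 F [-0.8  0.3  5.5]
(447, -195) z 272.36 F [-0.4  0.5  5.5]
t 16.7 tcp [ 447.2 -195.1  272.4] F [-0.4  0.5  5.5] w 23.6 g 30.0
t 17.2 tcp [ 446.9 -190.   274.9] F [-0.2  0.1 -1.4] w 23.8 g 30.0
```

View pics/g4.png

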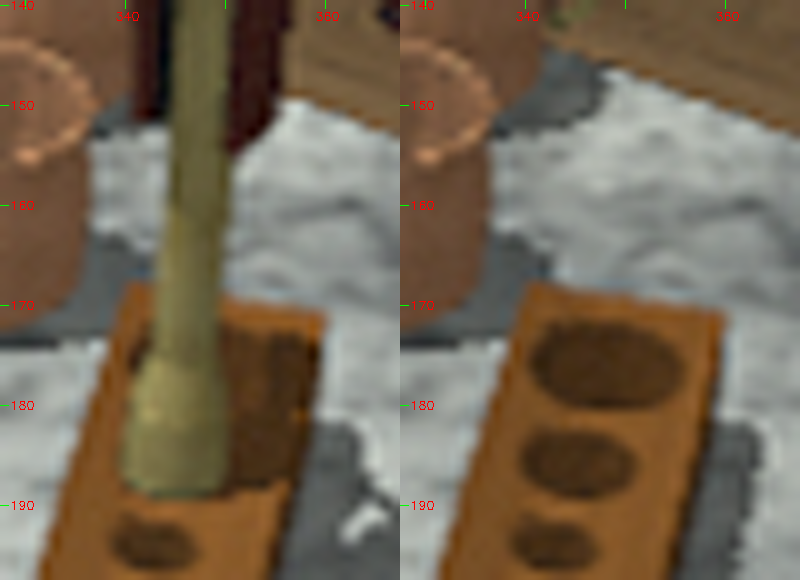

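```bash
cat >> att.py <<'E'
def avg(n=20):
    a=[]
    for _ in range(n):
        env.hold(.02); s=env.read_state(); a.append(np.r_[s["force"],s["wrist_torque"],s["tool_pos"]])
    return np.mean(a,0)
E
python3 - <<'E'
from att import *
env.move_l([447.5,-192.4,277],rate=60); env.hold(.2); b=avg()
hit=env.move_l([447.5,-192.4,226],rate=30,f_stop=8); z=st()["tool_pos"][2]
if z>262:
    for dz in (0,.5,1.0):
        env.move_l([447.5,-192.4,z-dz],rate=20); a=avg(); d=a-b
        F,M=d[:3],d[3:6]
        print("F",F.round(2),"M",M.round(3),"z",a[8].round(2),"r_tcpref",((M[1]-(-.2178)*F[0])/-F[2]*1000).round(1),((M[0]+(-.2178)*F[1])/F[2]*1000).round(1))
E
```

```text
t 18.6 tcp [ 447.8 -192.6  272.7] F [-0.6  0.2  6.2] w 23.7 g 30.0
F [ 0.32 -0.1   3.88] M [-0.022 -0.077 -0.009] z 272.79 r_tcpref 1.9 0.1
F [-0.17 -0.12  7.96] M [ 0.046  0.111 -0.006] z 272.67 r_tcpref -9.4 9.0
F [-1.15 -0.1  12.04] M [0.143 0.4   0.009] z 272.59 r_tcpref -12.4 13.6
```

```bash
cat > tilt.py <<'E'
from geo import *
import cv2
def meas(img,tcp,L=217.8,verbose=False):
    """axis centre per row vs vertical through tcp: returns u-offset (px) at foot height and at z=tcp-85"""
    hsv=cv2.cvtColor(img,cv2.COLOR_BGR2HSV).astype(int)
    h,s,v=hsv[...,0],hsv[...,1],hsv[...,2]
    m=(h>=20)&(h<=33)&(s>75)&(v>45)
    zs=np.linspace(tcp[2]-L+4,tcp[2]-88,40);q=proj("scene",np.c_[np.full((40,2),tcp[:2]),zs])
    out=[]
    for r in range(int(np.ceil(q[:,1].min())),int(q[:,1].max())):
        u0=np.interp(r,q[::-1,1],q[::-1,0]);z=np.interp(r,q[::-1,1],zs[::-1])
        c=np.arange(int(u0)-11,int(u0)+12);ok=c[m[r,c]]
        if len(ok)>4: out.append((z,ok.mean()-u0,len(ok)))
    o=np.array(out)
    if verbose: print(o.round(2))
    k=np.ones(len(o),bool)
    for _ in range(3):
        a=np.polyfit(o[k,0],o[k,1],1);e=abs(np.polyval(a,o[:,0])-o[:,1]);k=e<.6
    return np.polyval(a,tcp[2]-L),np.polyval(a,tcp[2]-85),k.sum()
E
python3 - <<'E'
from rob import *
from tilt import *
print(meas(cv2.imread("pics/scene2.png"),[446.7,-188.2,370.1],verbose=True))
print(meas(cv2.imread("pics/scene3.png"),[446.8,-192.5,289.6]),meas(cv2.imread("pics/scene4.png"),[446.9,-190,274.9]))
for sg in(1,-1):
    for y in([0,1,0],[0,-1,0],[-1,0,0]):
        q=env.ik([446.7,-188.2,370],quat(DOWN,y));print(y,None if q is None else q.round(2))
    break
E
```

```text
[[280.81  -1.39   6.  ]
 [277.36  -0.82   7.  ]
 [273.9   -2.24  10.  ]
 [270.43  -2.17  10.  ]
 [266.94  -1.48   8.  ]
 [263.43  -0.53   7.  ]
 [259.91  -0.96   8.  ]
 [256.38  -0.89   8.  ]
 [252.83  -0.82   8.  ]
 [249.26  -0.75   8.  ]
 [245.68  -0.67   8.  ]
 [242.08  -1.1    7.  ]
 [238.47  -1.03   7.  ]
 [234.84  -1.96   9.  ]
 [231.2   -1.89   9.  ]
 [227.54  -1.32   8.  ]
 [223.87  -0.75   7.  ]
 [220.17  -1.18   6.  ]
 [216.46  -0.61   7.  ]
 [212.74  -1.03   6.  ]
 [209.    -0.96   6.  ]
 [205.24  -0.89   6.  ]
 [201.47  -1.32   5.  ]
 [197.68  -1.75   6.  ]
 [193.87  -1.68   6.  ]
 [190.04  -1.61   8.  ]
 [186.2   -1.54   8.  ]
 [182.34  -1.46   8.  ]
 [178.46  -1.89   9.  ]
 [174.57  -1.32  10.  ]
 [170.66  -1.25  10.  ]
 [166.73  -1.18  10.  ]
 [162.78  -1.11  10.  ]]
(np.float64(-1.480251740946747), np.float64(-0.8186745303594687), np.int64(29))
(np.float64(-1.61166770579752), np.float64(-0.4295974095534487), np.int64(30)) (np.float64(-1.1097527379984977), np.float64(-0.4325415245686519), np.int64(28))
[0, 1, 0] [-0.42  0.13  1.86 -0.    1.15 -1.99]
[0, -1, 0] [-0.42  0.13  1.86 -0.    1.15  1.15]
[-1, 0, 0] None
```

Run:
```python
from rob import *
from tilt import *
env.move_l([446.7,-188.2,330],rate=150)
for k,y in(("p",[0,1,0]),("m",[0,-1,0])):
    env.reach([446.7,-188.2,330],quat(DOWN,y)); 
    for z in(330,300):
        env.move_l([446.7,-188.2,z],rate=100);env.hold(.2)
        im=viewer.camera("scene");cv2.imwrite(f"pics/rot_{k}{z}.png",im)
        t=env.read_state()["tool_pos"];print(k,t.round(1),np.round(meas(im,t),2))
    print("toolx",R.from_quat(env.read_state()["orientation"]).as_matrix()[:,0].round(2))
    env.move_l([446.7,-188.2,330],rate=150)
st()
```

```text
p [ 446.7 -188.2  330. ] [ 0.68 -0.22 28.  ]
p [ 447.  -188.3  300.6] [ 0.83 -0.79 29.  ]
toolx [-1.  0. -0.]
m [ 446.7 -188.2  330. ] [-2.78 -0.3  28.  ]
m [ 447.  -188.3  300.6] [-2.4 -0.6 28. ]
toolx [ 1. -0.  0.]
t 28.0 tcp [ 447.  -188.4  330.5] F [-0.5  0.3 -2.2] w 23.4 g 30.0
```

```bash
cat > att.py <<'E'
from rob import *
Z=np.array([-.045,0,-1]);Z/=np.linalg.norm(Z);Q=quat(Z,[0,-1,0])
def pose(x,y,zf): return np.array([x,y,zf+133])-85*Z
def attempt(x,y,f=8):
    env.move_l(pose(x,y,59),Q,rate=80)
    hit=env.move_l(pose(x,y,8),Q,rate=40,f_stop=f); s=env.read_state()
    zf=(s["tool_pos"]+85*Z)[2]-133
    print((round(x,1),round(y,1)),hit,"foot z %.2f"%zf,"F",np.round(s["force"],1),"M",np.round(s["wrist_torque"],2),"t %.1f"%s["time_s"]); return zf<45
E
python3 - <<'E'
from att import *
from tilt import *
env.move_l(pose(446.6,-188.5,90),Q,rate=100);env.hold(.2)
im=viewer.camera("scene");print(np.round(meas(im,np.r_[446.6,-188.5,90+217.8]),2))
for dx,dy in((0,0),(0,-1.7),(1,1.4),(-1,1.4),(1.7,-.5),(-1.7,-.5)):
    if attempt(446.6+dx,-188.5+dy): break
E
```

```text
[-0.73 -0.63 29.  ]
(446.6, -188.5) True foot z 54.67 F [ 0.6 -0.9 -1.7] M [-0.67 -0.1  -0.  ] t 29.6
(446.6, -190.2) True foot z 13.40 F [0.7 0.4 3.5] M [ 0.04  0.06 -0.05] t 30.9
```

Run:
```python
from att import *
set_gripper(56); env.hold(.3); s=st()
env.move_l(s["tool_pos"]-130*Z,Q,rate=150); st()
j=np.array([440.8,125.5]);xj=np.array([np.cos(1.26),np.sin(1.26)]);q=quat(DOWN,[xj[1],-xj[0],0])
p=j+88*xj
print([env.ik([*a],q) is not None for a in([*p,400],[*p,245],[*j,203])])
set_gripper(0)
env.move_l([*p,380],q,rate=200); s=st(); snap(5)
from crop import *
a=cv2.imread("pics/scene5.png");cv2.imwrite("pics/g5.png",np.hstack([crop(a,328,130,40,70,8),crop(a,250,195,58,70,8)]))
```

```text
t 31.9 tcp [ 449.7 -189.9  230.8] F [-0.9  0.   0.7] w 55.8 g 0.0
t 32.9 tcp [ 455.1 -189.7  359.9] F [ 0.1 -0.1 -0.2] w 56.1 g 0.0
[True, True, True]
t 36.0 tcp [467.7 208.7 380. ] F [-0.2  0.4  0.1] w 0.3 g 0.0
```

View pics/g5.png

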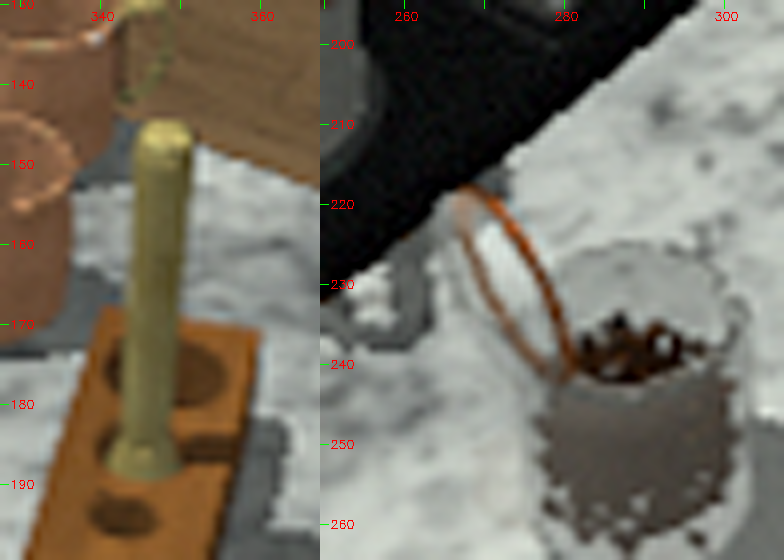

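Run:
```python
from rob import *
from tilt import proj
j=np.array([440.8,125.5]);xj=np.array([np.cos(1.26),np.sin(1.26)])
P=lambda d,z:[*(j+d*xj),z]
print(env.move_l(P(88,246),rate=120,f_stop=5)); s=st(); b=s["force"]
print(env.move_l(P(75,246),rate=60,f_stop=4))
print(env.move_l(P(14,245),rate=28,f_stop=4)); s=st(); print("dF",(s["force"]-b).round(1)); snap(6)
```

```text
False
t 37.4 tcp [468.1 209.5 246.6] F [0.1 1.3 0.6] w 0.5 g 0.0
False
False
t 40.0 tcp [445.1 138.9 245. ] F [ 0.2 -0.2  0.3] w 0.4 g 0.0
dF [ 0.1 -1.5 -0.3]
```

Run:
```python
from rob import *
j=np.array([440.8,125.5]);xj=np.array([np.cos(1.26),np.sin(1.26)])
P=lambda d,z:[*(j+d*xj),z]
def ring(tag):
    im=viewer.camera("scene");cv2.imwrite(f"pics/{tag}.png",im)
    h=cv2.cvtColor(im,cv2.COLOR_BGR2HSV)[205:262,255:312].astype(int)
    m=(h[...,0]>=4)&(h[...,0]<=14)&(h[...,1]>140)&(h[...,2]>100)
    y,x=np.nonzero(m); print(tag,len(x),"x",x.min()+255 if len(x) else 0,x.max()+255 if len(x) else 0,"y",y.min()+205 if len(x) else 0,y.max()+205 if len(x) else 0)
env.move_l(P(6,245),rate=28,f_stop=4); ring("r0")
env.move_l(P(6,262),rate=80); env.move_l(P(0,262),rate=60)
for k in range(4): env.hold(.7); ring(f"r{k+1}")
st()
```

```text
r0 2 x 292 292 y 233 234
r1 6 x 292 294 y 228 234
r2 6 x 292 294 y 228 234
r3 7 x 292 294 y 228 234
r4 6 x 292 294 y 228 234
t 44.2 tcp [440.8 125.5 262. ] F [-0.5  0.6 -0.4] w 0.6 g 0.0
```

Run:
```python
from rob import *
j=np.array([440.8,125.5]);xj=np.array([np.cos(1.26),np.sin(1.26)])
P=lambda d,z:[*(j+d*xj),z]
env.move_l(P(0,212),rate=60,f_stop=4); b=st()["force"][2]
print(env.move_l(P(0,198),rate=15,f_stop=6)); s=st(); z=s["tool_pos"][2]
if 200<z<207:
    F=0;n=0
    while F<9.5 and n<14:
        n+=1; z-=.2; env.move_l(P(0,z),rate=10); env.hold(.1)
        F=np.mean([(env.hold(.01),env.read_state()["force"][2])[1] for _ in range(6)])-b
        print(round(z,2),round(F,1))
    env.hold(.6); st()
    env.move_l(P(0,230),rate=60); env.move_l(P(0,330),rate=200); env.hold(.2); snap(7); st()
```

```text
t 44.7 tcp [440.1 125.2 241.3] F [-0.3  1.2  1.1] w 0.4 g 0.0
True
t 47.0 tcp [440.9 125.5 203.3] F [-0.6 -0.8  6.1] w 0.8 g 3.0
203.06 4.2
202.86 6.5
202.66 8.5
202.46 10.9
t 49.2 tcp [441.  125.6 203.1] F [-2.4 -0.4 11.3] w 0.1 g 6.0
t 50.8 tcp [440.5 125.4 329. ] F [-0.8  0.2 -1. ] w 0.4 g 0.0
```

Run:
```python
from station import workorder
print(workorder.sign_off())
```

```text
the job is handed in; nothing more can be done
None
```

The job is handed in at about 51 s of the 64 s. The muddler is in the middle bore and let go, and the lid is shut and was pressed with about 11 N for over half a second. No pass or fail result came back. The last picture I viewed shows the muddler standing in its bore, before the lid was closed. That the lid is shut I know from the press meeting it at 123 mm, its shut height. I did not re-check the jar's final position or the bystanders.

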